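Snap the push greaser onto the bearing's tilted nipple and hold it pressed

ROBOT

A 6-joint arm with a two-finger parallel gripper is mounted at the origin on a cart in front of the work surface, level with it; the furniture and walls round the work are solid. World frame = base frame: x ahead of the robot, y to its left, z up, the work surface at z = 0. Lengths are in m, angles in rad, forces in N, time in s.
With the tool pointing down it reaches from about 0.35 to 0.775 m from the base axis. Payload 7.3 kg.
Tool frame: the origin (TCP) lies between the finger pads; the fingertips stand ahead of it and the grasp point (between the pads) lies 6 mm ahead of it (robot.tip_extent is the x of the fingertips in the tool frame, in m); x points along the fingers, z is the direction in which the jaws open and shut, and the axes are right-handed (so a half turn about x gives the same grasp; the last joint's range is limited). The gripper opens to 92 mm and grips with 3 to 60 N. Pads are 19 mm wide; open, the fingers measure 130 mm over their backs; the gripper's body (75 mm by 190 mm) begins 47 mm behind the grasp point.
Start: joints at [-1.369, 0.342, 1.524, -0, 1.275, -0.146], TCP at [0.179, -0.494, 0.252] pointing down, gripper open.
Joint ranges: [-2.53, 2.53], [-0.77, 2.02], [0.04, 2.7], [-1, 4.14], [0.28, 2.66], [-3.11, 3.11]. Speed limits (rad/s): [2.57, 2.57, 3.14, 3.14, 3.14, 3.14].

INTERFACE

Orientations are given as [roll, pitch, yaw] about the fixed x, y, z axes, in that order (R = Rz(yaw) Ry(pitch) Rx(roll)).
In Python, from cell import robot gives the robot as it stands. The module is installed in compiled form; this text tells all that it offers.
- The arm moves only by the shell command python3 -m creep 'ROWS' [FORCE]. ROWS is JSON, a list of rows, each an object with "translation": the shift along the tool's x, y, z in m, a list of three; "twist": the turn, a rotation vector about the tool's x, y, z in rad, a list of three; "hand": the opening in per cent of the stroke, from 0 (shut) to 100 (fully open). A call has 1 to 5 rows; each row is the pose to reach, as a shift and turn from the pose measured when the call began, along the tool's axes at that moment; what a row does not reach only later rows make up. A row lasts 1/10 s, in which the tool goes at most 50 mm and 8.59 degrees, less where a joint would pass 70% of its speed; a pose out of reach is approached as far as the arm can. A call with a gripper value outside its range is refused whole. The fingers move at their own pace and stop on an object; FORCE is the grip in N (left out, the last holds). Time passes only in rows, so rows that repeat a pose let the fingers close. It gives the time, the measured TCP pose, the force and the opening at its end, in the units of the state.
- robot.observe(): the state, without advancing time (a new reading comes with each control period).
- robot.read_camera(name): name is "scene" or "top" or "wrist"; returns the picture (400x640x3 uint8, blue, green, red); there is no depth.
- robot.calibration(name): a dict with "intrinsics" (3x3 intrinsics, pixels), "cam_to_world" (4x4, takes a point from camera to world coordinates); the wrist camera has in their place "mount" (4x4, takes a point from camera to tool coordinates, whose origin is the TCP and whose axes are the tool frame's). Camera axes: x right, y up, looking along -z (the intrinsics and any distortion apply to the point x, -y, -z); pixel columns grow to the right and rows downward; lengths in m; the calibration is good to about 2 mm. The wrist camera is an equidistant fisheye: a pixel r from the principal point sees the ray r / f radians off the axis. A picture is of the moment at which its call begins: read the wrist's pose just before it. calibration takes no time and is no camera call.
- robot.hand_in(): hands the job in, once; it reports no verdict.
The state is a dict: "time": time; "qpos": joint angles; "qvel": joint speeds; "joint_efforts": joint torques, N m; "tool_pos": TCP position; "tool_rot": TCP orientation; "contact_force": force on the tool from outside, world axes, zero at the start; "torque": the same for the moment, N m; "opening": finger opening in m.
Only numpy, scipy, OpenCV 4.12 (cv2) and the standard library are available. Lean on these libraries where they do the work, as an engineer would, in place of code of your own. Each camera call takes 0.05 s, during which the arm holds its last target. There are 200 camera calls.

TASK

Pick up the blue push-type hand greaser by its grip and press its coupler squarely onto the tilted brass grease nipple of the bearing block: push on along the nipple's axis, past the snap, until the coupler's mouth is fully home on the seat round the nipple. Keep pushing against the valve spring and finish while still holding the greaser pressed fully home; do not let go. Leave the two jars and the orange clamp where they are.

Things in the scene. Friction and masses are not known exactly. Their poses are not given: they have to be found in the camera images.
- greaser_grip (a point): Centre of the greaser's grip, on its axis, 64 mm from the mouth. Loose upright round tool, about 0.16 kg; its z runs from mouth to grip end. From the mouth: steel coupler to 37 mm (diameter 38 mm at the flared mouth, 31 above), dark collar 37 to 42 mm (diameter 44; fingertips may bear on it), blue ribbed grip 42 to 88 mm (diameter 26; grasp here), black cap to 92 mm
- greaser_mouth (a point): Centre of the greaser's open mouth, on its axis; z points from the mouth into the tool. It starts standing on this mouth. Inside, a funnel from 30 to 22 mm diameter in the first 10 mm, then a 22 mm bore, 29.5 mm deep in all; four sprung balls 12 mm in from the mouth grip behind the nipple's head
- nipple: Fixed brass grease nipple on the bearing block. Origin on its axis at the centre of the flat grey round seat (diameter 42 mm) that the greaser's mouth comes down on; z points out along the nipple, 0.5 rad from vertical, leaning to the block's -x side (roughly to the robot). On the seat: hex 5 mm high (17 wide), neck (diameter 9), ball head and valve pin, whose end stands 35 mm out
- nipple_head (a point): Centre of the nipple's ball head (diameter 17 mm), 20.5 mm out from the seat. As the greaser is pushed on, its sprung balls meet the head with the mouth about 17 mm off the seat and snap past it, with about 6 N, by 8 mm; the valve pin is met at 5.5 mm off the seat
- valve (a joint): Valve pin in the nipple's end (diameter 6 mm): 0 m when out, grows as it is pushed in, about 0.0055 m with the greaser fully home on the seat. Its spring pushes back with 10 N at 0 and 14 N at 0.0055, so the greaser must be pushed with 14 N or more to stay home and rises off the seat when let go
- bearing_block: Fixed grey pillow block bearing that carries the nipple: foot 40 mm (x) by 110 mm (y), 14 mm high; round housing of 60 mm diameter, axle along y at 34 mm height, 64 mm to the housing's top. Origin at the centre of its underside; its -x side faces roughly to the robot
- jar_silver: Bystander: white jar with a silver lid, 53 mm diameter, 44 mm high, origin at the centre of its underside
- jar_gold: Bystander: white jar with a gold lid, 59 mm diameter, 50 mm high, origin at the centre of its underside
- spring_clamp: Bystander: orange spring clamp lying flat, 62 x 113 x 21 mm, origin at the centre of its underside
Mind the look-alikes: they are no part of the job. Of the things that look like the bearing_block, the larger one is meant. Of the things that look like the part that bears greaser_grip, take the one that is farthest to the robot's left at the start.

How it is judged:
By the outcome, as a careful person would: the job done as asked, in the order asked, and still so for the second after the job is handed in, while the arm keeps its last pose, push and grip.
It also fails if it takes over 40 s, if anything falls off the work surface, if the arm or the gripper's body presses on something with over 40 N, if the wrist force passes 120 N, or if a joint passes its speed limit or range.

## Working session

There is one attempt and no reset: what is moved stays moved. The work goes in short steps, Python scripts to look and compute and a shell command to move; the robot and the scene stay as the last step left them, time stands still between calls to the robot, and variables do not carry over. Pictures are saved under pics/ and viewed, about 8 in all and at most 12, crops included, and the job is handed in when it is done.

```bash
mkdir -p pics; python3 - <<'E'
from cell import robot
import cv2
print(robot.observe())
for n in("scene","top"):
    im=robot.read_camera(n); cv2.imwrite(f"pics/{n}0.png",im); print(n,robot.calibration(n))
print(robot.calibration("wrist"), robot.tip_extent)
E
```

```text
{'time': 0.0, 'qpos': array([-1.36901024e+00,  3.42755274e-01,  1.52502371e+00, -2.16336940e-05,
        1.27539194e+00, -1.45999153e-01]), 'qvel': array([ 0.00039349,  0.00035635, -0.00015901, -0.00102248, -0.00011966,
       -0.00120854]), 'joint_efforts': array([-6.54166506e-04, -4.31235266e+01, -2.44218528e+01,  7.18268403e-02,
        5.61814138e-02, -1.12017840e-04]), 'tool_pos': array([ 0.17886921, -0.49319579,  0.2510257 ]), 'tool_rot': array([3.00869986, 1.56921791, 1.78569509]), 'contact_force': array([-0.96171772,  0.76476351, -0.77582475]), 'torque': array([ 0.01094335, -0.01964174,  0.01361944]), 'opening': 0.09174071441229581}
scene {'intrinsics': array([[394.60704607,   0.        , 315.98505057],
       [  0.        , 394.60704607, 198.93990801],
       [  0.        ,   0.        ,   1.        ]]), 'cam_to_world': array([[-0.9012917 ,  0.16098166, -0.40219171,  0.22903849],
       [-0.43291424, -0.36914629,  0.82238451,  0.67959632],
       [-0.01607876,  0.91532285,  0.40239974,  0.44652125],
       [ 0.        ,  0.        ,  0.        ,  1.        ]])}
top {'intrins
[... 249 characters left out ...]
99991649, -0.00599684,  0.0114481 , -0.01514385],
       [ 0.01095236,  0.07703216,  0.99696845,  1.21770917],
       [ 0.        ,  0.        ,  0.        ,  1.        ]])}
{'intrinsics': array([[309.70691629,   0.        , 321.72747019],
       [  0.        , 309.70691629, 202.69901937],
       [  0.        ,   0.        ,   1.        ]]), 'mount': array([[ 7.56445580e-05,  2.68863534e-01, -9.63178277e-01,
        -1.33023979e-01],
       [ 3.71804551e-04,  9.63178206e-01,  2.68863544e-01,
         7.29771471e-02],
       [ 9.99999928e-01, -3.78452131e-04, -2.71054958e-05,
         6.75315946e-04],
       [ 0.00000000e+00,  0.00000000e+00,  0.00000000e+00,
         1.00000000e+00]])} 0.025
```

View pics/scene0.png

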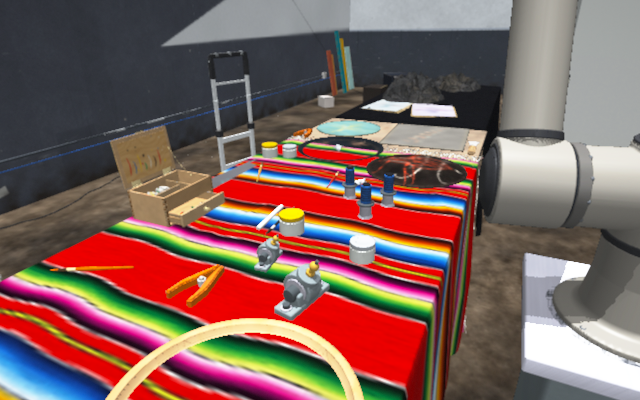

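View pics/top0.png

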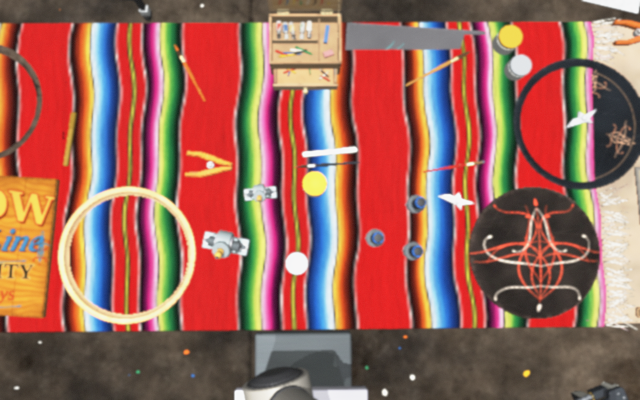

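The scene view shows three upright greasers near (350,183), (365,200) and (388,190), and the large block near (303,290). In the top view the greasers are at (375,238), (416,203) and (413,251). The one farthest left is (375,238), and the large block is at (225,243).

```bash
python3 - <<'E'
import cv2,numpy as np
t=cv2.imread("pics/top0.png");s=cv2.imread("pics/scene0.png")
def c(im,x,y,w,h,k): return cv2.resize(im[y:y+h,x:x+w],None,fx=k,fy=k,interpolation=cv2.INTER_CUBIC)
a=np.hstack([c(t,190,215,66,50,6),c(t,350,215,66,50,6)])
b=np.hstack([c(s,265,250,66,75,4),c(s,335,155,66,75,4)])
b=cv2.copyMakeBorder(b,0,0,0,a.shape[1]-b.shape[1],0)
cv2.imwrite("pics/crop0.png",np.vstack([a,b]))
E
```

```text
(no output)
```

View pics/crop0.png

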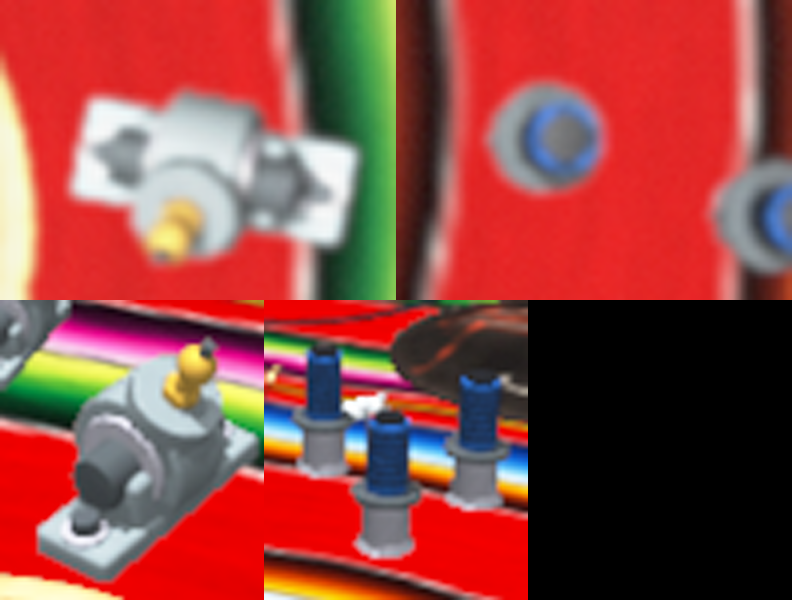

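```bash
cat > h.py <<'E'
import numpy as np
from scipy.spatial.transform import Rotation as Ro
from scipy.optimize import least_squares
def cal(r,n):
    c=r.calibration(n); return c["intrinsics"],c["cam_to_world"]
def proj(c,p):
    K,T=c; q=np.linalg.inv(T)@np.append(p,1); q=K@np.array([q[0],-q[1],-q[2]]); return q[:2]/q[2]
def ray(c,uv):
    K,T=c; d=np.linalg.inv(K)@np.array([*uv,1.]); d=T[:3,:3]@np.array([d[0],-d[1],-d[2]]); return T[:3,3],d
def plane(c,uv,z):
    o,d=ray(c,uv); return o+d*(z-o[2])/d[2]
def tri(obs):
    f=lambda p:np.concatenate([proj(c,p)-np.array(uv) for c,uv in obs])
    s=least_squares(f,[.45,.1,.05]); return s.x,s.fun
def tool(s): return np.array(s["tool_pos"]),Ro.from_euler("xyz",s["tool_rot"]).as_matrix()
# wrist fisheye: project world point given tool pose
def wproj(r,s,p):
    c=r.calibration("wrist"); K=c["intrinsics"]; t,R=tool(s)
    q=np.linalg.inv(c["mount"])@np.append(R.T@(p-t),1); v=np.array([q[0],-q[1],-q[2]])
    n=np.hypot(v[0],v[1]); th=np.arctan2(n,v[2]); return K[:2,2]+K[0,0]*th*v[:2]/n
E
python3 - <<'E'
from cell import robot
from h import *
np.set_printoptions(precision=4,suppress=True)
T=cal(robot,"top");S=cal(robot,"scene")
t=lambda u,v:(T,(190+u/6,215+v/6)); t2=lambda u,v:(T,(350+(u-396)/6,215+v/6))
s=lambda u,v:(S,(265+u/4,250+(v-300)/4)); s2=lambda u,v:(S,(335+(u-264)/4,155+(v-300)/4))
P={}
for n,o in dict(seat=[t(187,211),s(177,396)],head=[t(165,238),s(197,362)],pin=[t(162,257),s(208,345)],
  cap=[t2(566,137),s2(389,416)],collar=[t2(546,138),s2(387,489)]).items():
    P[n],r=tri(o);print(n,P[n],r)
print("cap top",plane(T,t2(566,137)[1],.092),"collar",plane(T,t2(546,138)[1],.042))
cs=[plane(T,t(*c)[1],.014) for c in[(92,97),(358,147),(335,247),(72,195)]]
print(np.array(cs)); C=np.mean(cs,0); d=cs[0]-cs[1]+cs[3]-cs[2]; yaw=np.arctan2(-d[0],d[1]); print("C",C,yaw)
a=np.array([-np.sin(.5)*np.cos(yaw),-np.sin(.5)*np.sin(yaw),np.cos(.5)]);print("axis",a,(P["pin"]-P["seat"])/np.linalg.norm(P["pin"]-P["seat"]),np.linalg.norm(P["pin"]-P["seat"]))
for z in(.034,):
  o=C.copy();o[2]=.034
  for q in("seat","head","pin"): v=P[q]-o; print(q,v@a,v-a*(v@a))
ts=tool(robot.observe());print(ts)
E
```

```text
seat [0.4864 0.1822 0.062 ] [-0.3198 -0.6813  0.545   0.0268]
head [0.4753 0.1862 0.0843] [-0.0991 -0.2153  0.1708  0.0078]
pin [0.4695 0.1861 0.094 ] [-0.3227 -0.7104  0.5621  0.0241]
cap [ 0.5116 -0.1818  0.0894] [-0.1291 -0.3649  0.4127 -0.0001]
collar [ 0.5114 -0.1812  0.0407] [-0.0624 -0.1758  0.1944  0.0001]
cap top [ 0.5107 -0.1817  0.092 ] collar [ 0.511  -0.1811  0.042 ]
[[0.5307 0.2285 0.014 ]
 [0.5097 0.1206 0.014 ]
 [0.4694 0.1298 0.014 ]
 [0.4911 0.2362 0.014 ]]
C [0.5002 0.1787 0.014 ] -0.19664680000289803
axis [-0.4702  0.0937  0.8776] [-0.4639  0.1053  0.8796] 0.03639597876732917
seat 0.03136495451838172 [0.0009 0.0006 0.0004]
head 0.05655318072079795 [0.0017 0.0022 0.0007]
pin 0.06775765981120076 [0.0012 0.001  0.0005]
(array([ 0.1789, -0.4932,  0.2511]), array([[-0.0003,  0.9401,  0.3408],
       [ 0.0014,  0.3408, -0.9401],
       [-1.    ,  0.0002, -0.0014]]))
```

```bash
python3 -m creep '[{"translation":[0.01,0.084,-0.036],"twist":[0.11,0,0],"hand":100},{"translation":[0.02,0.167,-0.072],"twist":[0.22,0,0],"hand":100},{"translation":[0.03,0.25,-0.108],"twist":[0.33,0,0],"hand":100},{"translation":[0.04,0.334,-0.144],"twist":[0.44,0,0],"hand":100},{"translation":[0.05,0.418,-0.18],"twist":[0.545,0,0],"hand":100}]' 40
cat > st.py <<'E'
from cell import robot
from h import *
import sys
np.set_printoptions(precision=4,suppress=True)
# report shift/twist from now to a target; args: kind, distance along axis
A=np.array([-.4702,.0937,.8776]); 
def report(p,a,yawy=None):
    s=robot.observe(); t,R=tool(s)
    x=-a/np.linalg.norm(a); z=np.cross(x,np.array([.9807,-.1955,0])); z/=np.linalg.norm(z); y=np.cross(z,x)
    G=np.c_[x,y,z]
    print("t",s["time"],"tcp",t,"q",s["qpos"],"open",s["opening"],"F",s["contact_force"],"x",R[:,0])
    print("shift",R.T@(p-t),"twist",Ro.from_matrix(R.T@G).as_rotvec())
E
python3 -c "
from st import *
report(np.array([.511,-.1815,.2]),np.array([0,0,1.]))"
```

```text
time: 0.6
tool_pos: [0.3607, -0.3215, 0.2237]
tool_rot: [-2.649, 1.569, 1.861]
contact_force: [0.6, -1.2, -0.4]
opening: 0.0922
t 0.6 tcp [ 0.3607 -0.3215  0.2237] q [-0.8871  0.2928  1.6784  0.0007  1.172   0.8855] open 0.0921530945348328 F [ 0.6304 -1.1889 -0.3576] x [-0.0005  0.0016 -1.    ]
shift [ 0.0239  0.1191 -0.1673] twist [-0.0054 -0.0015  0.0008]
```

```bash
python3 -m creep '[{"translation":[0.024,0.119,-0.167],"twist":[0,0,0],"hand":100},{"translation":[0.024,0.119,-0.167],"twist":[0,0,0],"hand":100},{"translation":[0.024,0.119,-0.167],"twist":[0,0,0],"hand":100},{"translation":[0.024,0.119,-0.167],"twist":[0,0,0],"hand":100},{"translation":[0.024,0.119,-0.167],"twist":[0,0,0],"hand":100}]'
python3 - <<'E'
from st import *
import cv2
report(np.array([.511,-.1815,.07]),np.array([0,0,1.]))
s=robot.observe(); im=robot.read_camera("wrist")
for z in (.092,.042,0):
    p=wproj(robot,s,np.array([.511,-.1815,z])); print(z,p); cv2.drawMarker(im,tuple(int(round(v)) for v in p),(0,255,255),0,8)
cv2.imwrite("pics/w1.png",im)
E
```

```text
time: 1.1
tool_pos: [0.5132, -0.1778, 0.1987]
tool_rot: [-2.671, 1.567, 1.844]
contact_force: [-0.5, -0.8, -0.2]
opening: 0.0916
t 1.1 tcp [ 0.5132 -0.1778  0.1987] q [-0.476   0.4234  1.5535  0.0028  1.1672  1.291 ] open 0.09155704266606235 F [-0.4774 -0.797  -0.221 ] x [-0.001   0.0034 -1.    ]
shift [ 0.1287 -0.0012  0.0045] twist [-0.0005 -0.0032  0.0016]
0.092 [326.831  211.7294]
0.042 [326.2003 196.2691]
0 [325.8052 186.6815]
```

View pics/w1.png

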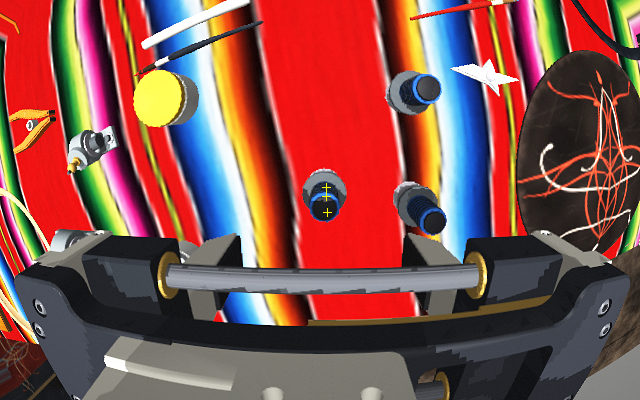

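The projected cap and collar points, near (326,210) and (326,196), land on the near-left greaser, so the estimate is good. I'll narrow the hand to clear the neighbour at (430,215) and descend.

```bash
python3 -m creep '[{"translation":[0.02,-0.001,0.0045],"twist":[0,-0.003,0.002],"hand":60},{"translation":[0.04,-0.001,0.0045],"twist":[0,-0.003,0.002],"hand":60},{"translation":[0.07,-0.001,0.0045],"twist":[0,-0.003,0.002],"hand":60},{"translation":[0.1,-0.001,0.0045],"twist":[0,-0.003,0.002],"hand":60},{"translation":[0.11,-0.001,0.0045],"twist":[0,-0.003,0.002],"hand":60}]' 40
python3 -c "
from st import *
report(np.array([.511,-.1815,.07]),np.array([0,0,1.]))"
```

```text
time: 1.65
tool_pos: [0.5081, -0.1829, 0.0861]
tool_rot: [-1.729, 1.565, 2.785]
contact_force: [-1.6, 0.5, 0.5]
opening: 0.0574
t 1.65 tcp [ 0.5081 -0.1829  0.0861] q [-0.4871  0.5586  1.6851 -0.0009  0.9033  1.2832] open 0.05743991808390155 F [-1.5645  0.4764  0.498 ] x [-0.0051  0.0019 -1.    ]
shift [ 0.0161  0.0027 -0.0019] twist [-0.0021 -0.0009  0.0053]
```

```bash
python3 -m creep '[{"translation":[0.016,0.0025,-0.0015],"twist":[0,0,0.005],"hand":60},{"translation":[0.016,0.0025,-0.0015],"twist":[0,0,0.005],"hand":60},{"translation":[0.016,0.0025,-0.0015],"twist":[0,0,0.005],"hand":20},{"translation":[0.016,0.0025,-0.0015],"twist":[0,0,0.005],"hand":5},{"translation":[0.016,0.0025,-0.0015],"twist":[0,0,0.005],"hand":5}]' 58
python3 -m creep '[{"translation":[0,0,0],"twist":[0,0,0],"hand":5},{"translation":[0,0,0],"twist":[0,0,0],"hand":5},{"translation":[0,0,0],"twist":[0,0,0],"hand":5},{"translation":[0,0,0],"twist":[0,0,0],"hand":5}]' 
python3 -c "
from st import *
report(np.array([.511,-.1815,.07]),np.array([0,0,1.]))"
```

```text
time: 2.15
tool_pos: [0.5112, -0.1823, 0.0713]
tool_rot: [1.705, 1.569, -0.065]
contact_force: [0.1, -0.3, 0.5]
opening: 0.0355
time: 2.55
tool_pos: [0.5116, -0.1825, 0.0721]
tool_rot: [1.503, 1.568, -0.267]
contact_force: [-1.1, 0.5, 5.8]
opening: 0.0252
t 2.55 tcp [ 0.5116 -0.1825  0.0721] q [-0.484   0.5803  1.694   0.0008  0.8645  1.285 ] open 0.025192979324462832 F [-1.0641  0.4909  5.7714] x [ 0.0028 -0.0008 -1.    ]
shift [ 0.0021 -0.0008 -0.0008] twist [-0.002   0.0002 -0.0029]
```

```bash
python3 -m creep '[{"translation":[-0.03,0,0],"twist":[0,0,0],"hand":5},{"translation":[-0.07,0,0],"twist":[0,0,0],"hand":5},{"translation":[-0.11,0,0],"twist":[0,0,0],"hand":5},{"translation":[-0.14,0,0],"twist":[0,0,0],"hand":5},{"translation":[-0.15,0,0],"twist":[0,0,0],"hand":5}]'
python3 -c "
from st import *
S=np.array([.4864,.1822,.062])
report(S+A*.162,A)"
```

```text
time: 3.05
tool_pos: [0.5122, -0.1828, 0.2252]
tool_rot: [1.36, 1.563, -0.41]
contact_force: [0.1, -0.3, -1.6]
opening: 0.0249
t 3.05 tcp [ 0.5122 -0.1828  0.2252] q [-0.4841  0.3944  1.521   0.0006  1.218   1.2852] open 0.024890921417175416 F [ 0.0701 -0.3124 -1.6441] x [ 0.0075 -0.0033 -1.    ]
shift [ 0.019  -0.1752 -0.3526] twist [-0.0014  0.0022  0.492 ]
```

```bash
python3 -m creep '[{"translation":[0,-0.02,-0.04],"twist":[0,0,0],"hand":5},{"translation":[0,-0.04,-0.08],"twist":[0,0,0.05],"hand":5},{"translation":[0,-0.06,-0.12],"twist":[0,0,0.1],"hand":5},{"translation":[0,-0.08,-0.16],"twist":[0,0,0.17],"hand":5},{"translation":[0,-0.1,-0.2],"twist":[0,0,0.25],"hand":5}]'
python3 -c "
from st import *
S=np.array([.4864,.1822,.062])
report(S+A*.162,A)"
```

```text
time: 3.55
tool_pos: [0.4523, 0.0344, 0.2226]
tool_rot: [1.567, 1.312, -0.203]
contact_force: [0.5, 0.1, -1.4]
opening: 0.025
t 3.55 tcp [0.4523 0.0344 0.2226] q [-0.0714  0.1213  1.9387 -0.0457  0.8258  1.7253] open 0.0250042013708434 F [ 0.4902  0.0688 -1.4443] x [ 0.2503 -0.0516 -0.9668]
shift [-0.0011 -0.0758 -0.1515] twist [-0.002   0.0019  0.2416]
```

```bash
python3 -m creep '[{"translation":[0,-0.02,-0.04],"twist":[0,0,0.06],"hand":5},{"translation":[0,-0.04,-0.08],"twist":[0,0,0.12],"hand":5},{"translation":[-0.001,-0.06,-0.12],"twist":[0,0,0.18],"hand":5},{"translation":[-0.001,-0.0755,-0.151],"twist":[0,0.002,0.242],"hand":5},{"translation":[-0.001,-0.0755,-0.151],"twist":[0,0.002,0.242],"hand":5}]'
python3 - <<'E'
from st import *
import cv2
S=np.array([.4864,.1822,.062])
report(S+A*.132,A)
s=robot.observe(); ims=[robot.read_camera(n) for n in("scene","top","wrist")]
t,R=tool(s); m=t+R[:,0]*.072
off=S-m; print("mouth",m,"along",off@-A,"lat",off-A*(off@A))
for n,i,(x,y,w,h) in(("scene",0,(240,190,130,130)),("top",1,(175,190,100,100))):
    c=cal(robot,n)
    print(n,"mouth",proj(c,m),"cap",proj(c,t-R[:,0]*.02),"collar",proj(c,t+R[:,0]*.032),"pin",proj(c,S+.035*A),"head",proj(c,S+.0205*A),"seat",proj(c,S))
a=cv2.resize(ims[0][190:320,240:340],None,fx=4,fy=4,interpolation=2); b=cv2.resize(ims[1][190:294,175:255],None,fx=5,fy=5,interpolation=2)
cv2.imwrite("pics/c2.png",np.hstack([a[:520],b[:520]]));cv2.imwrite("pics/w2.png",ims[2])
E
```

```text
time: 4.05
tool_pos: [0.4081, 0.1989, 0.2021]
tool_rot: [1.57, 1.072, -0.195]
contact_force: [-0.3, -0.4, -1.7]
opening: 0.0252
t 4.05 tcp [0.4081 0.1989 0.2021] q [ 0.4778  0.1357  2.0787 -0.5578  0.5986  2.6567] open 0.025169514224647756 F [-0.3128 -0.3761 -1.7492] x [ 0.4692 -0.0929 -0.8782]
shift [0.0293 0.0032 0.0011] twist [ 0.0021 -0.0006  0.0013]
mouth [0.4419 0.1922 0.1388] along 0.0893048764179686 lat [ 0.0025 -0.0016  0.0015]
scene mouth [331.5912 242.5613] cap [357.3763 201.5148] collar [342.1862 225.6953] pin [317.497  261.6889] head [314.2499 266.8857] seat [309.8082 273.9941]
top mouth [210.038  270.4829] cap [197.7592 294.3848] collar [204.9448 280.3974] pin [217.0451 256.9185] head [218.6537 253.7884] seat [220.8648 249.4862]
```

View pics/c2.png

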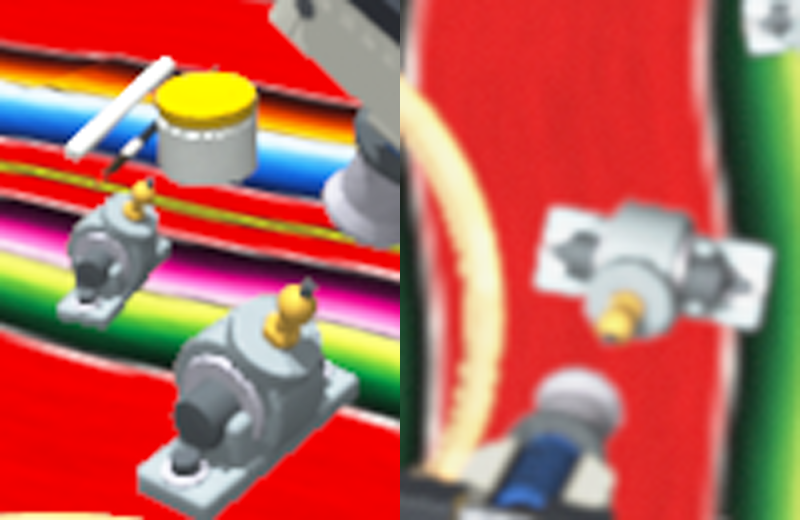

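Both views agree with the prediction within about 1 px. The pin is at scene (317,261) and top (217,257), and the mouth is at scene (331,243) and top (210,270). I'm correcting the lateral offset and closing in to about 40 mm off the seat.

```bash
python3 -m creep '[{"translation":[0.01,0.0032,0.0011],"twist":[0.002,0,0.001],"hand":5},{"translation":[0.025,0.0032,0.0011],"twist":[0.002,0,0.001],"hand":5},{"translation":[0.04,0.0032,0.0011],"twist":[0.002,0,0.001],"hand":5},{"translation":[0.05,0.0032,0.0011],"twist":[0.002,0,0.001],"hand":5},{"translation":[0.05,0.0032,0.0011],"twist":[0.002,0,0.001],"hand":5}]'
python3 - <<'E'
from st import *
import cv2
S=np.array([.4864,.1822,.062])
report(S+A*.092,A)
s=robot.observe(); ims=[robot.read_camera(n) for n in("scene","top")]
t,R=tool(s); m=t+R[:,0]*.072
off=S-m; print("mouth",m,"along",off@-A,"lat",off-A*(off@A))
for n,i in(("scene",0),("top",1)):
    c=cal(robot,n)
    print(n,"mouth",proj(c,m),"cap",proj(c,t-R[:,0]*.02),"collar",proj(c,t+R[:,0]*.032),"pin",proj(c,S+.035*A),"head",proj(c,S+.0205*A),"seat",proj(c,S))
a=cv2.resize(ims[0][220:320,280:345],None,fx=6,fy=6,interpolation=2); b=cv2.resize(ims[1][215:290,185:235],None,fx=8,fy=8,interpolation=2)
cv2.imwrite("pics/c3.png",np.hstack([a,b]))
E
```

```text
time: 4.7
tool_pos: [0.4353, 0.1895, 0.1585]
tool_rot: [1.566, 1.075, -0.204]
contact_force: [-0.5, -0.2, -1.6]
opening: 0.0253
t 4.7 tcp [0.4353 0.1895 0.1585] q [ 0.4215  0.2432  2.0985 -0.6552  0.4747  2.7318] open 0.02525792618088368 F [-0.5243 -0.1746 -1.6449] x [ 0.4657 -0.0964 -0.8797]
shift [ 0.0174 -0.001  -0.0029] twist [-0.0017  0.0035  0.0044]
mouth [0.4688 0.1825 0.0952] along 0.03742285104436051 lat [-0.      0.0032 -0.0004]
scene mouth [318.8493 259.6532] cap [341.5339 222.7538] collar [328.2003 244.4426] pin [317.497  261.6889] head [314.2499 266.8857] seat [309.8082 273.9941]
top mouth [218.1449 257.4241] cap [206.9056 279.0525] collar [213.4737 266.4132] pin [217.0451 256.9185] head [218.6537 253.7884] seat [220.8648 249.4862]
```

View pics/c3.png

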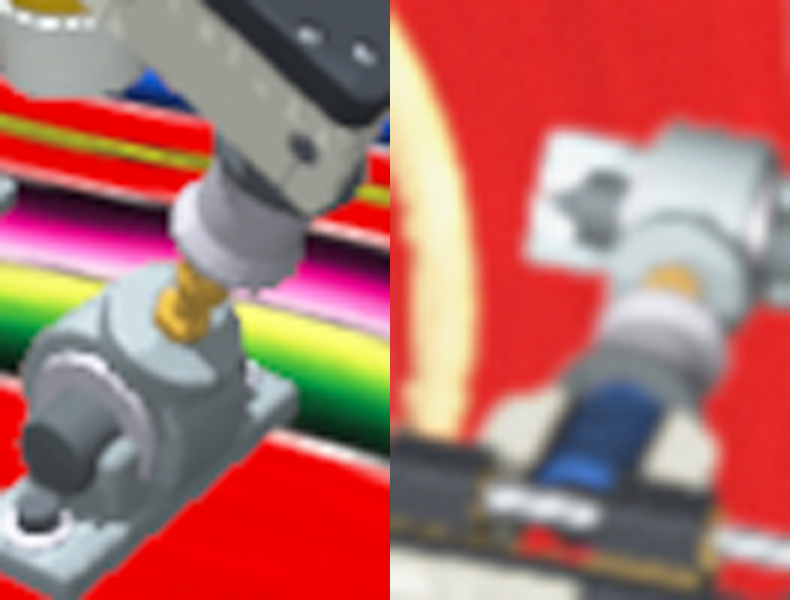

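The mouth is now just over the pin. The top view shows it about 1.5 px right of the nipple axis, which agrees with the 3 mm offset in the measured pose, so I'm correcting sideways before pushing.

```bash
python3 -m creep '[{"translation":[0.002,-0.001,-0.0029],"twist":[-0.002,0.003,0.004],"hand":5},{"translation":[0.004,-0.001,-0.0029],"twist":[-0.002,0.003,0.004],"hand":5},{"translation":[0.006,-0.001,-0.0029],"twist":[-0.002,0.003,0.004],"hand":5},{"translation":[0.006,-0.001,-0.0029],"twist":[-0.002,0.003,0.004],"hand":5}]' 60
cat > chk.py <<'E'
from st import *
S=np.array([.4864,.1822,.062])
P=[];
for k in range(4):
    s=robot.observe();t,R=tool(s);P.append(t);F=s["contact_force"]
    m=t+R[:,0]*.072;o=m-S;print("off",o@A,"lat tool",R.T@(-(o-A*(o@A))),"Faxial",F@A,"Flat",R.T@F, "op",s["opening"],"t",s["time"])
    if k<3: robot.read_camera("wrist")
report(S+A*.072,A)
E
python3 chk.py
```

```text
time: 5.2
tool_pos: [0.4377, 0.1928, 0.1541]
tool_rot: [1.572, 1.069, -0.194]
contact_force: [0.2, -0.0, -2.3]
opening: 0.0251
off 0.03273502581834292 lat tool [-0.     -0.0006  0.001 ] Faxial -2.1276493524548425 Flat [ 2.1263 -0.8993 -0.0162] op 0.02512406119960577 t 5.2
off 0.032800755841057766 lat tool [-0.     -0.0006  0.001 ] Faxial -1.3228450603542508 Flat [ 1.3218 -0.5851  0.0899] op 0.02532707106610637 t 5.25
off 0.032840534300272596 lat tool [-0.     -0.0007  0.001 ] Faxial -1.793722277524931 Flat [ 1.7916 -0.6252  0.7921] op 0.025027378938722356 t 5.3
off 0.032852196327713926 lat tool [-0.     -0.0007  0.001 ] Faxial -2.862276632006394 Flat [ 2.8583 -1.2214  1.4331] op 0.024879429018984163 t 5.35
t 5.35 tcp [0.4378 0.1928 0.1543] q [ 0.4264  0.256   2.1004 -0.6837  0.4585  2.7631] open 0.024879429018984163 F [ 0.02   -1.4623 -3.0946] x [ 0.4719 -0.0927 -0.8768]
shift [ 0.0328 -0.0006  0.0009] twist [ 0.0008 -0.0013 -0.0016]
```

```bash
python3 -m creep '[{"translation":[0.004,-0.0006,0.001],"twist":[0.001,-0.001,-0.002],"hand":5},{"translation":[0.008,-0.0006,0.001],"twist":[0.001,-0.001,-0.002],"hand":5},{"translation":[0.012,-0.0006,0.001],"twist":[0.001,-0.001,-0.002],"hand":5},{"translation":[0.014,-0.0006,0.001],"twist":[0.001,-0.001,-0.002],"hand":5},{"translation":[0.014,-0.0006,0.001],"twist":[0.001,-0.001,-0.002],"hand":5}]'
python3 chk.py
```

```text
time: 5.85
tool_pos: [0.4441, 0.1913, 0.1418]
tool_rot: [1.575, 1.07, -0.192]
contact_force: [-2.0, 5.0, 1.1]
opening: 0.0254
off 0.01874256759806903 lat tool [-0.     -0.0003  0.0008] Faxial 2.3521387355943095 Flat [-2.3435 -2.0614 -4.5608] op 0.025440957447282943 t 5.85
off 0.0188729164628282 lat tool [-0.     -0.0003  0.0007] Faxial 1.9462803034249156 Flat [-1.9386 -2.3226 -4.4099] op 0.02468382031941588 t 5.9
off 0.01895067210229408 lat tool [-0.     -0.0002  0.0007] Faxial 2.373408381423987 Flat [-2.3671 -2.4346 -3.8584] op 0.024961679244264436 t 5.95
off 0.01899682402912144 lat tool [-0.     -0.0002  0.0006] Faxial 2.307622810202154 Flat [-2.3007 -1.8458 -4.3078] op 0.025219678756771877 t 6.0
t 6.0 tcp [0.4439 0.1912 0.142 ] q [ 0.4148  0.2865  2.1047 -0.7232  0.4268  2.7992] open 0.025219678756771877 F [-1.832   4.7541  1.1403] x [ 0.4708 -0.0921 -0.8774]
shift [ 0.019  -0.0002  0.0005] twist [-0.0002 -0.0017 -0.0003]
```

```bash
python3 -m creep '[{"translation":[0,-0.0005,-0.0015],"twist":[0,0,0],"hand":5},{"translation":[0,-0.0005,-0.0015],"twist":[0,0,0],"hand":5},{"translation":[0,-0.0005,-0.0015],"twist":[0,0,0],"hand":5}]'
python3 chk.py
```

```text
time: 6.3
tool_pos: [0.4439, 0.1929, 0.1421]
tool_rot: [1.575, 1.07, -0.192]
contact_force: [-2.8, 2.3, 4.0]
opening: 0.0252
off 0.01923234537671663 lat tool [-0.     -0.      0.0023] Faxial 5.070565335276418 Flat [-5.0677 -0.8633 -1.7359] op 0.025184580371580292 t 6.3
off 0.019220483832257898 lat tool [-0.     -0.      0.0023] Faxial 4.84403008097551 Flat [-4.8385  0.1448 -2.6056] op 0.02525747023632733 t 6.35
off 0.019187531465332038 lat tool [-0.     -0.      0.0023] Faxial 5.0602863415716905 Flat [-5.0548  0.752  -2.2867] op 0.024955801143191913 t 6.4
off 0.01915134076176609 lat tool [-0.     -0.      0.0023] Faxial 5.752112432347059 Flat [-5.7484 -0.4268 -1.9286] op 0.025372174952821732 t 6.45
t 6.45 tcp [0.4439 0.1928 0.142 ] q [ 0.4188  0.2878  2.1028 -0.7248  0.4286  2.8041] open 0.025372174952821732 F [-2.7006  2.4929  4.8413] x [ 0.4713 -0.0919 -0.8772]
shift [0.0191 0.     0.0021] twist [-0.0002 -0.002  -0.0008]
```

```bash
python3 -m creep '[{"translation":[0.002,0,-0.0008],"twist":[0,0,0],"hand":5},{"translation":[0.004,0,-0.0008],"twist":[0,0,0],"hand":5},{"translation":[0.006,0,-0.0008],"twist":[0,0,0],"hand":5},{"translation":[0.006,0,-0.0008],"twist":[0,0,0],"hand":5}]'
python3 chk.py
```

```text
time: 6.85
tool_pos: [0.4466, 0.1925, 0.136]
tool_rot: [1.572, 1.071, -0.195]
contact_force: [1.0, -0.3, -2.5]
opening: 0.0254
off 0.012572092725567967 lat tool [-0.      0.0006  0.0024] Faxial -2.6731406527459876 Flat [ 2.6732 -0.321   0.1307] op 0.0253692964513394 t 6.85
off 0.012616005164439155 lat tool [-0.      0.0006  0.0024] Faxial -2.110463737556798 Flat [ 2.111  -0.9538 -0.0349] op 0.025211882022379305 t 6.9
off 0.012691830566006626 lat tool [-0.      0.0006  0.0024] Faxial -3.1641898085796223 Flat [ 3.1641 -0.4717  0.4165] op 0.02529573909714222 t 6.95
off 0.012764739566345905 lat tool [-0.      0.0005  0.0025] Faxial -2.799181900189991 Flat [ 2.7984 -0.0478  0.9403] op 0.02511186264012067 t 7.0
t 7.0 tcp [0.4466 0.1926 0.1361] q [ 0.4157  0.303   2.1029 -0.7447  0.4174  2.8237] open 0.02511186264012067 F [ 1.0903 -1.1739 -2.4801] x [ 0.47   -0.0929 -0.8778]
shift [0.0128 0.0005 0.0024] twist [-0.0003 -0.0008  0.0004]
```

The coupler has snapped past the head and the lateral force is about zero, so I'm pushing on along the axis.

```bash
python3 -m creep '[{"translation":[0.003,0,0],"twist":[0,0,0],"hand":5},{"translation":[0.006,0,0],"twist":[0,0,0],"hand":5},{"translation":[0.009,0,0],"twist":[0,0,0],"hand":5},{"translation":[0.011,0,0],"twist":[0,0,0],"hand":5},{"translation":[0.011,0,0],"twist":[0,0,0],"hand":5}]'
python3 chk.py
```

```text
time: 7.5
tool_pos: [0.4509, 0.1918, 0.1281]
tool_rot: [1.574, 1.069, -0.194]
contact_force: [-21.4, 2.4, 27.3]
opening: 0.0251
off 0.0036259078166738868 lat tool [-0.      0.0003  0.0026] Faxial 34.21578324976448 Flat [-34.2272  -5.6596   1.7491] op 0.025136733152523277 t 7.5
off 0.0036291728881997563 lat tool [-0.      0.0003  0.0026] Faxial 35.59823809214624 Flat [-35.6099  -5.2849   2.4882] op 0.025141654833589447 t 7.55
off 0.003611174110440896 lat tool [-0.      0.0004  0.0026] Faxial 34.03875432758201 Flat [-34.051   -5.2783   2.9739] op 0.025507356292529863 t 7.6
off 0.00362052893018903 lat tool [-0.      0.0003  0.0026] Faxial 34.54301259752587 Flat [-34.5543  -4.7289   2.6697] op 0.024693828729215724 t 7.65
t 7.65 tcp [0.451  0.1918 0.1282] q [ 0.4093  0.3237  2.1055 -0.7843  0.3963  2.8609] open 0.024693828729215724 F [-20.8936   1.3871  28.0183] x [ 0.4719 -0.0924 -0.8768]
shift [0.0036 0.0004 0.0025] twist [-0.0002 -0.0016 -0.0017]
```

```bash
python3 - <<'E'
from cell import robot
import cv2,numpy as np
a=robot.read_camera("scene")[225:315,275:340];b=robot.read_camera("top")[215:290,190:240]
cv2.imwrite("pics/c4.png",np.hstack([cv2.resize(a,(429,594),interpolation=2),cv2.resize(b,(370,594),interpolation=2)]))
E
```

```text
(no output)
```

View pics/c4.png

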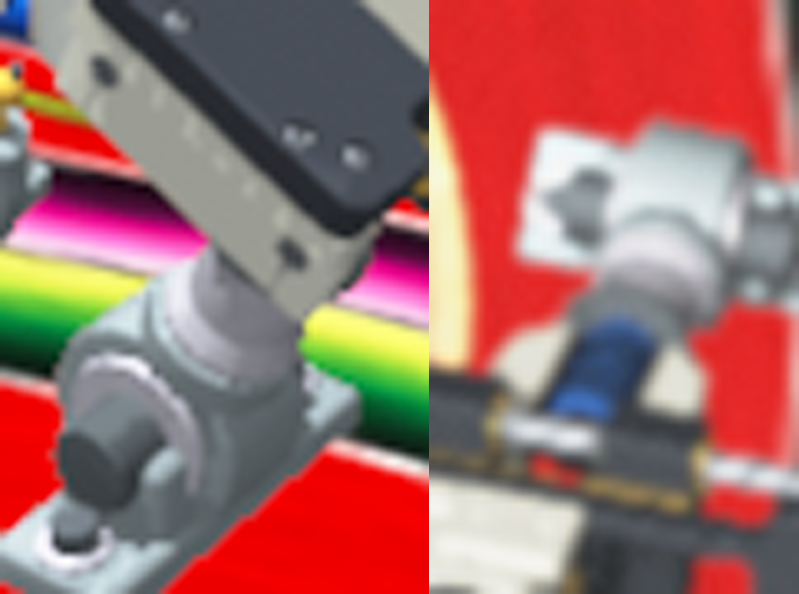

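The coupler mouth looks flush on the seat in both views. I'll do one small extra push to check stiffness, which tells a real seat from a spring or a slip.

```bash
python3 -m creep '[{"translation":[0.0022,-0.0003,0],"twist":[0,0,0],"hand":5},{"translation":[0.0022,-0.0003,0],"twist":[0,0,0],"hand":5},{"translation":[0.0022,-0.0003,0],"twist":[0,0,0],"hand":5}]'
python3 chk.py; python3 -c "
from cell import robot
print(robot.observe()['torque'])"
```

```text
time: 8.05
tool_pos: [0.4509, 0.1918, 0.128]
tool_rot: [1.575, 1.067, -0.192]
contact_force: [-24.0, 1.3, 31.6]
opening: 0.0251
off 0.0035696269689932296 lat tool [-0.      0.0003  0.0027] Faxial 39.17094794880621 Flat [-39.2009  -5.6067   3.3218] op 0.025081605236555764 t 8.05
off 0.0035687830340419644 lat tool [-0.      0.0003  0.0027] Faxial 39.77913798034314 Flat [-39.8083  -5.5715   3.1512] op 0.025452966845102815 t 8.1
off 0.0035729318726431163 lat tool [-0.      0.0003  0.0027] Faxial 40.15243000363538 Flat [-40.1795  -5.0479   3.1124] op 0.025165223395919093 t 8.15
off 0.0035685330675381682 lat tool [-0.      0.0003  0.0026] Faxial 40.0397806079604 Flat [-40.0646  -4.9455   2.4486] op 0.02504432498643281 t 8.2
t 8.2 tcp [0.4508 0.1918 0.128 ] q [ 0.41    0.3238  2.1077 -0.7937  0.3938  2.8708] open 0.02504432498643281 F [-23.7176   2.1413  32.6882] x [ 0.4741 -0.0922 -0.8756]
shift [0.0036 0.0006 0.0025] twist [-0.0002 -0.0022 -0.004 ]
[-0.2978189   1.26678624 -0.36995236]
```

The stop is rigid: 5.5 N more moved it only 0.05 mm. I'm easing to about 30 N, still well above 14 N, and handing in.

```bash
python3 -m creep '[{"translation":[0.0016,-0.0003,0],"twist":[0,0,0],"hand":5},{"translation":[0.0016,-0.0003,0],"twist":[0,0,0],"hand":5},{"translation":[0.0016,-0.0003,0],"twist":[0,0,0],"hand":5}]'
python3 chk.py && python3 -c "
from cell import robot
print(robot.hand_in())"
```

```text
time: 8.5
tool_pos: [0.4507, 0.1919, 0.128]
tool_rot: [1.576, 1.065, -0.191]
contact_force: [-18.9, 0.6, 25.5]
opening: 0.0254
off 0.003627171795015037 lat tool [-0.      0.0002  0.0027] Faxial 31.27681787456585 Flat [-31.3095  -3.9723   3.0572] op 0.025423574962253583 t 8.5
off 0.003606725456855563 lat tool [-0.      0.0003  0.0027] Faxial 31.507814966175875 Flat [-31.54    -3.6522   3.7065] op 0.02541000924949261 t 8.55
off 0.0036207511355409268 lat tool [-0.      0.0002  0.0026] Faxial 30.407260945802417 Flat [-30.4325  -3.0175   2.6061] op 0.025431410096002714 t 8.6
off 0.003623842252590927 lat tool [-0.      0.0002  0.0027] Faxial 31.14411014320664 Flat [-31.17    -3.1496   2.3791] op 0.02542575332876416 t 8.65
t 8.65 tcp [0.4508 0.1918 0.128 ] q [ 0.4106  0.3236  2.1093 -0.8013  0.392   2.8787] open 0.02542575332876416 F [-18.0012   1.0748  25.7284] x [ 0.476  -0.092  -0.8746]
shift [0.0036 0.0006 0.0025] twist [-0.0003 -0.0028 -0.0062]
the job is handed in; nothing more can be done
None
```

I took the leftmost blue greaser by its grip and pushed it onto the larger block's nipple, past the snap and up to a firm stop. I handed in at 8.65 s with the greaser still held and pressed on with about 31 N; the valve spring needs 14 N.

**Checks that it is home:**
- The axial force rose and then dropped as the coupler snapped past the head.
- The end stop is rigid: 5.5 N more push moved it only about 0.05 mm, with no slip seen in the grip.
- In the last scene and top pictures the mouth looks flush on the seat.

**What disagreed or was not checked:**
- **Seat position:** the stop came about 3.6 mm before my camera estimate of the seat. I put this down to error in that estimate, since the snap also came early. Sideways, the nipple was also about 2.6 mm off that estimate, and I corrected for this by contact force.
- **Side load and tilt:** about 3–4 N of sideways force remained at the end, and the tool was about 0.006 rad off the estimated nipple axis.
- **Peak force:** the push along the axis briefly reached about 40 N during the stiffness check. That went through the grip and the coupler, and I eased it before handing in.
- **Bystanders:** I kept clear of the jars and the clamp, but took no final picture to confirm they had not moved.

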